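Clear a jammed plug from the tube on the indexing turntable

TASK

A waste wood plug is jammed in the steel tube on the small indexing turntable. Turn the turntable by its upright peg until it clicks home against its stop, so that the tube points over the catch tray; then take the wooden push rod from its rack, push the plug out through the tube with the rod so that it drops into the tray, and lay the rod back in the rack the same way round as it lay. Leave the other things on the bench where they are.

Things in the scene. Friction and masses are not known exactly. Their poses are not given: they have to be found in the camera images.
- fixture: Fixed plywood board 12 mm thick under turntable and tray. Origin on the bench under the turntable axis; x to the tray; board x=-85 to 220, y=-75 to 100 mm. Tray inside: x=67 to 211, y=-59 to 59 mm, floor 12 mm above the bench; walls 48 mm high, beside the turntable a 20 mm lip. Stop post for the arm at x=25, y=-62 mm, 40 mm high; detent block 35 mm high at y=82 mm
- tube (a point): Centre of the steel tube's bore on the turntable axis, 62 mm above the bench, turning with the table. x = tube axis towards the exit mouth, z up; home when x is along the fixture's x, to the tray. Tube 100 mm long (x=-50 to 50 mm), outside 48 mm, bore 34 mm, open both ends, on a round plate of radius 55 mm (top 36 mm above the bench). The rod enters at the x=-50 mm end
- peg_top (a point): Top centre of the turntable's upright peg, a steel post 24 mm thick, top 88 mm, foot 36 mm above the bench, on an arm 90 mm from the axis towards the tube point's -y. It starts 0.65 to 1.15 rad before home; turn counter-clockwise seen from above. Friction 0.05 N m; a sprung click resists with about 0.3 N m near 0.2 rad before home, then pulls it home over the last 0.08 rad and holds it
- plug: Round wood plug 30 mm in diameter, 60 mm long, hidden in the bore at the start near the tube's middle (within about 8 mm); origin at its centre, x along its length. A sprung tight spot holds it: pushing it takes about 6 to 10 N until its tail is past the tube's middle; it falls once its tail is at the exit mouth
- rod: Wooden push rod 200 mm long, 0.13 kg: shaft 20 mm thick, 120 mm long, then a handle 40 mm thick, 80 mm long, too thick for the bore. Origin on the axis at mid-length; x points to the shaft's tip (tip x=100, shoulder x=-20, handle end x=-100 mm; centre of mass x=-32 mm). In the rack the handle can be gripped across from above around x=-45 mm
- rod_tip (a point): Centre of the flat tip of the push rod's thin shaft
- rack: Fixed rack for the rod: base 210 x 75 x 12 mm and two open-topped V cradles, a small one at x=70 mm for the shaft, a large one at x=-86 mm for the handle. Origin on the bench under its centre. The rod lies along x, tip to +x, its origin above the rack's origin, its axis 55 mm above the bench. Cradle tops about 56 mm above the bench
- tin: Bystander: steel can 70 mm across, 60 mm high
- offcut: Bystander: light wood offcut 120 x 45 x 30 mm
- block: Bystander: wood block 90 x 60 x 40 mm
- chisel: Bystander: wood-handled hand tool 220 mm long, lying
- mallet: Bystander: hammer 270 mm long, lying
- dustbrush: Bystander: brush 220 mm long, lying
- jar: Bystander: glass jar 70 mm across, 90 mm high
- tray (a point): Centre of the catch tray's inner floor, 12 mm above the bench, 139 mm from the turntable's axis

How it is judged:
By the outcome, as a careful person would: the job done as asked, in the order asked, and still so for the second after the job is handed in, with the robot touching nothing.
It also fails if it takes over 72 s, if anything falls off the work surface, if the arm or the gripper's body presses on something with over 40 N, if the wrist force passes 120 N, or if a joint passes its speed limit or range.

ROBOT

A 6-joint arm with a two-finger parallel gripper is mounted at the origin on the work surface. World frame = base frame: x ahead of the robot, y to its left, z up, the work surface at z = 0. Lengths are in mm, angles in rad, forces in N, time in s.
With the tool pointing down it reaches from about 275 to 750 mm from the base axis. Payload 10.2 kg.
Tool frame: the origin (TCP) lies at the centre of the arm's flange, where the gripper is bolted on; the fingertips stand 173 mm ahead of it and the grasp point (between the pads) lies 155 mm ahead of it; z points along the fingers, y is the line along which they close (so a half turn about z gives the same grasp; the last joint's range is limited). The gripper opens to 85 mm and grips with 20 to 120 N. Pads are 22 mm wide; open, the fingers measure 114 mm over their backs; the gripper's body (76 mm by 85 mm) begins 54 mm behind the grasp point. The pads swing forward as they close: fully open they stand 13 mm farther back than shut.
Start: joints at [-1.388, 0.313, 1.498, -0, 1.331, -0.223], TCP at [207.234, -482.376, 404.694] pointing down, gripper open.
Joint ranges: [-2.94, 2.94], [-0.97, 2.17], [0.19, 2.56], [-1.23, 4.37], [0.02, 3.11], [-2.88, 2.88]. Speed limits (rad/s): [2.39, 2.39, 3.01, 3.14, 3.14, 3.14].

INTERFACE

Orientations are given as a unit quaternion [w, x, y, z].
In Python, from rig import ctrl gives the robot as it stands.
- The arm moves only by the shell command python3 steer.py 'ROWS' [OPENING] [FORCE]. ROWS is a JSON list of rows, 1 to 8 of them, each of 6 numbers: dx, dy, dz in mm, then a rotation vector rx, ry, rz in rad; each row is the pose to reach, as a shift and turn from the pose commanded when the command began, along the tool's axes at that moment; what a row does not reach only later rows make up. A row lasts 1/10 s, in which the tool goes at most 50 mm and 0.15 rad, less where a joint would pass 70% of its speed; a pose out of reach is approached as far as the arm can. OPENING is the opening from 0.0 (shut) to 1.0 (fully open), set as the command begins (- or left out keeps the last). The fingers move at their own pace and stop on an object; FORCE is the grip in N (left out, the last holds). Time passes only in rows, so rows that do not move let the fingers close. It prints the time, the measured TCP pose, the force, the opening and the grip force at its end.
- ctrl.sense(): the state, without advancing time (a new reading comes with each control period).
- ctrl.capture(name): name is "scene" or "top" or "wrist"; returns the picture (480x640x3 uint8, red, green, blue); there is no depth.
- ctrl.calibration(name): a dict with "fx", "fy", "cx", "cy" (pixels), "position" and "attitude" of the camera in the world. Camera axes: x right, y down, z forward; pixel columns grow to the right and rows downward; lengths in mm; the calibration is good to about 2 mm. A picture is of the moment at which its call begins: read the wrist's pose just before it. calibration takes no time and is no camera call; for the wrist camera it gives the pose at the moment of the call.
- ctrl.finish_job(): hands the job in; it is judged then, once.
The state is a dict: "time_s": time; "joints": joint angles; "dq": joint speeds; "tau": joint torques, N m; "eef_pos": TCP position; "ee_rot": TCP orientation; "force": force on the tool from outside, world axes, zero at the start; "wrist_torque": the same for the moment, N m; "grip_width": opening from 0.0 (shut) to 1.0 (fully open); "grip_force": force on a finger pad.
Only numpy, scipy, OpenCV 4.12 (cv2) and the standard library are available. Lean on these libraries where they do the work, as an engineer would, in place of code of your own. Each camera call takes 0.05 s, during which the arm holds its last target. There are 200 camera calls.

## Working session

There is one attempt and no reset: what is moved stays moved. The work goes in short steps, Python scripts to look and compute and a shell command to move; the robot and the scene stay as the last step left them, time stands still between calls to the robot, and variables do not carry over. Pictures are saved under pics/ and viewed, at most 10 in all, crops included, and the job is handed in when it is done.

```bash
ls; mkdir -p pics
python3 - <<'E'
from rig import ctrl
import cv2,numpy as np
for n in("scene","top"):
    c=ctrl.calibration(n);print(n,c)
    cv2.imwrite(f"pics/{n}0.png",ctrl.capture(n)[:,:,::-1])
print(ctrl.calibration("wrist"));print(ctrl.sense())
E
```

```text
pics
rig.py
steer.py
scene {'fx': 454.14054521749273, 'fy': 454.14054521749273, 'cx': 313.7394052110512, 'cy': 237.796663864871, 'position': array([ 946.41565079, -718.98286091,  942.64823358]), 'attitude': array([-0.36083719,  0.9024439 ,  0.22188177, -0.07848579])}
top {'fx': 451.46252565277564, 'fy': 451.46252565277564, 'cx': 318.1153166743195, 'cy': 239.94524357492816, 'position': array([ 419.72860426,   24.44960669, 1318.41944862]), 'attitude': array([-0.04610351,  0.70629185, -0.70551173,  0.03576988])}
{'fx': 413.53736499500985, 'fy': 413.53736499500985, 'cx': 320.1936108652278, 'cy': 251.33821431021363, 'position': array([ 275.16642119, -453.08746039,  374.09637584]), 'attitude': array([ 0.12311352,  0.82578858, -0.54430542, -0.08153467])}
{'time_s': 0.1, 'joints': array([-1.38840088e+00,  3.13374982e-01,  1.49838035e+00,  1.12034840e-05,
        1.33099346e+00, -2.23404378e-01]), 'dq': array([-0.00140566, -0.00065995, -0.00237111, -0.00056526,  0.00195321,
        0.00036784]), 'tau': array([ 2.23590236e-03, -4.12898827e+01, -2.60141319e+01, -1.90261126e-04,
        3.10363692e-03,  7.88617513e-06]), 'eef_pos': array([ 207.22576586, -482.32781718,  404.19469931]), 'ee_rot': array([-5.77834851e-04,  9.79486439e-01,  2.01509257e-01,  1.72916776e-05]), 'force': array([ 0.19055583, -0.67027305,  0.51575363]), 'wrist_torque': array([-0.04187221,  0.02028752,  0.02877308]), 'grip_force': 0.0, 'grip_width': 1.0038298843552438}
```

View pics/top0.png

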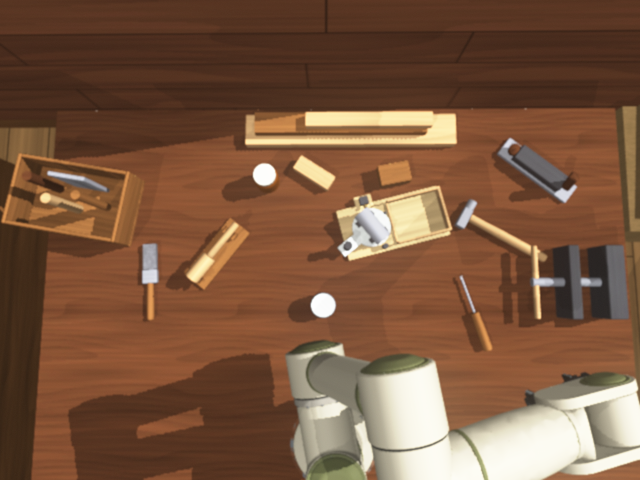

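View pics/scene0.png

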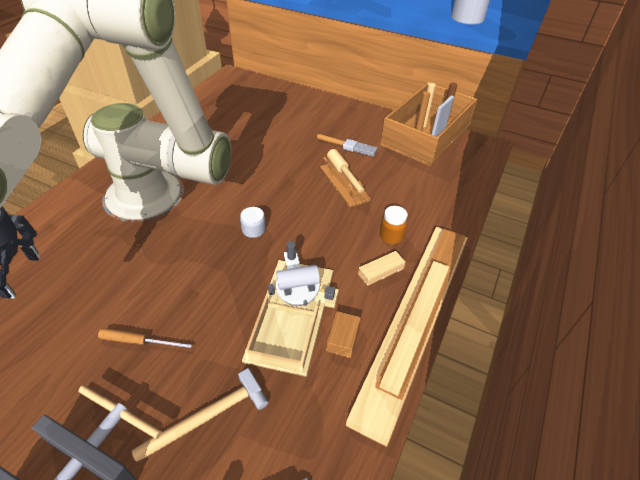

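Top view: turntable near (370,228), peg at (348,246), tray to its right (418,215), rod in rack (217,255) with the handle at lower left, and a can at (323,305). The scene view agrees. Next I'll zoom in on the top view.

Run:
```python
import cv2
a=cv2.imread("pics/top0.png")
l=cv2.resize(a[180:270,325:465],None,fx=5.6,fy=5.6,interpolation=cv2.INTER_CUBIC)
cv2.imwrite("pics/c1.png",l)
l=cv2.resize(a[210:300,175:260],None,fx=6,fy=6,interpolation=cv2.INTER_CUBIC)
b=cv2.imread("pics/scene0.png")
r=cv2.resize(b[140:215,310:380],None,fx=4,fy=4,interpolation=cv2.INTER_CUBIC)
import numpy as np
out=np.zeros((540,800,3),np.uint8);out[:l.shape[0],:l.shape[1]]=l;out[:r.shape[0],515:795]=r
cv2.imwrite("pics/c2.png",out)
```

```text
(no output)
```

View pics/c1.png

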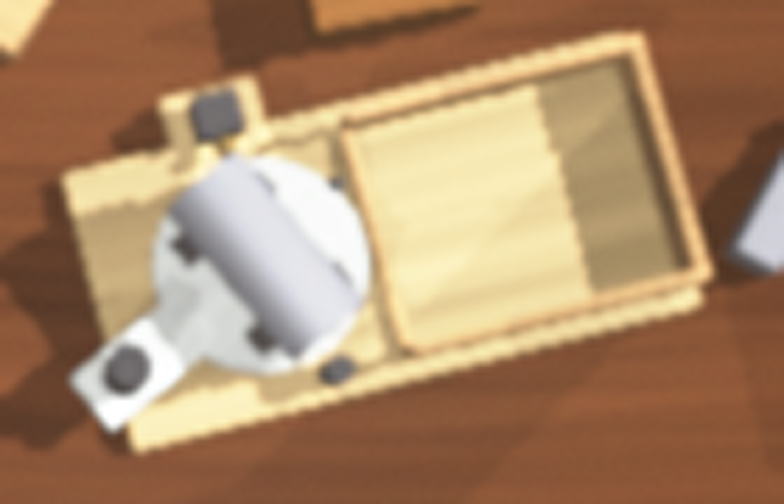

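View pics/c2.png

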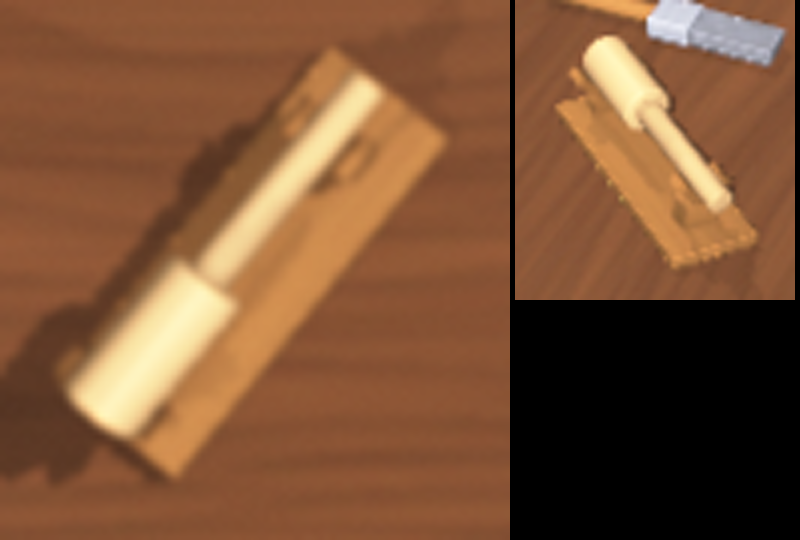

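Crop c1 shows the peg top at (127,368), the plate (white disc) centred near (262,263), and the tube running from (200,190) to (330,325). The stop post is at (338,370), and the board edge runs (138,447) to (702,302). Crop c2 shows the rod tip at about (368,85), the shoulder at about (209,285) and the handle end at about (97,413).

```bash
cat > h.py <<'E'
import numpy as np, cv2
from scipy.spatial.transform import Rotation as R
from rig import ctrl
def rot(q): return R.from_quat([q[1],q[2],q[3],q[0]])
def ray(px,z,cal):
    d=rot(cal["attitude"]).apply([(px[0]-cal["cx"])/cal["fx"],(px[1]-cal["cy"])/cal["fy"],1])
    p=np.array(cal["position"]); return p+d*(z-p[2])/d[2]
def proj(P,cal):
    v=rot(cal["attitude"]).inv().apply(np.array(P,float)-cal["position"]); return np.array([cal["fx"]*v[0]/v[2]+cal["cx"],cal["fy"]*v[1]/v[2]+cal["cy"]])
def target(x,y,z,a,label=""):
    """shift/turn in tool axes to TCP x,y,z with tool x at world heading a, pointing down; q6 estimate"""
    s=ctrl.sense(); r=rot(s["ee_rot"])
    t=R.from_euler('z',a)*R.from_euler('x',np.pi)
    d=r.inv().apply(np.array([x,y,z])-s["eef_pos"]); w=(r.inv()*t).as_rotvec()
    q6=np.arctan2(y,x)+np.pi/2-a
    print(label,"d",d.round(1),"w",w.round(3),"q6~",round((q6+np.pi)%(2*np.pi)-np.pi,2))
E
python3 - <<'E'
from h import *
c=ctrl.calibration("top"); a=cv2.imread("pics/top0.png")
C1=lambda u,v:(325+(u+.5)/5.6-.5,180+(v+.5)/5.6-.5)
C2=lambda u,v:(175+(u+.5)/6-.5,210+(v+.5)/6-.5)
pr=lambda n,p:print(n,p.round(1))
ax=ray(C1(262,263),36,c); pr("axis",ax)
peg=ray(C1(127,368),88,c); pr("peg",peg); d=(peg-ax)[:2]; print("r",np.hypot(*d),"pegang",np.arctan2(d[1],d[0]))
e1,e2=ray(C1(138,447),12,c),ray(C1(702,302),12,c); v=(e2-e1)[:2]; print("board len",np.hypot(*v),"head",np.arctan2(v[1],v[0]))
k=[ray(C1(*q),60,c) for q in((345,128),(640,38),(710,275),(405,350))]
for i in range(4):
    w=(k[(i+1)%4]-k[i])[:2];print("tray side",np.hypot(*w).round(1),np.arctan2(w[1],w[0]).round(3))
pr("traycentre",sum(k)/4)
pp=ray(C1(338,370),40,c);pr("post",pp)
t,s,h=[ray(C2(*q),55,c) for q in((368,85),(209,285),(97,413))]
pr("tip",t);pr("sh",s);pr("hend",h);w=(t-h)[:2];print(np.hypot(*w),np.arctan2(w[1],w[0]), "mid",((t+h)/2).round(1))
b=[ray(C2(*q),12,c) for q in((335,48),(447,138),(178,478))]
for q in b: pr("rackc",q)
E
```

```text
axis [ 607.6 -109.2   36. ]
peg [548.2 -37.2  88. ]
r 93.31563433788148 pegang 2.261716054247149
board len 302.47513783722343 head -1.3180625063356477
tray side 156.7 -1.272
tray side 125.1 -2.888
tray side 157.6 1.813
tray side 116.2 0.245
traycentre [ 637.6 -239.1   60. ]
post [ 552.2 -146.6   40. ]
tip [613.  276.4  55. ]
sh [518.1 349.   55. ]
hend [458.2 399.7  55. ]
197.9083932073444 -0.6726963363122923 mid [535.6 338.1  55. ]
rackc [637.9 301.6  12. ]
rackc [593.4 245.8  12. ]
rackc [428.3 372.3  12. ]
```

Run:
```python
from h import *
target(581,-11,330,-0.88,"hover")
```

```text
hover d [ 529.5 -285.4   74.7] w [-1.000e-03  0.000e+00  1.286e+00] q6~ 2.43
```

```bash
python3 steer.py '[[40,-22,6,0,0,0.1],[85,-45,12,0,0,0.2],[130,-70,18,0,0,0.35],[173,-93,24,0,0,0.5],[215,-116,30,0,0,0.6],[258,-139,36,0,0,0.7],[300,-162,42,0,0,0.8],[343,-185,48,0,0,0.9]]' 0 20
python3 - <<'E'
from h import *
target(581,-11,330,-0.88,"hover")
E
```

```text
time_s: 0.9
eef_pos: [443.9, -183.0, 357.6]
ee_rot: [-0.0, 0.969, -0.247, -0.0]
force: [0.6, -1.9, 0.8]
grip_width: 0.003
grip_force: 0.0
hover d [  38.2 -216.6   27.6] w [0.    0.    0.382] q6~ 2.43
```

```bash
python3 steer.py '[[7,-40,5,0,0,0.1],[14,-80,10,0,0,0.2],[21,-120,15,0,0,0.3],[28,-160,20,0,0,0.38],[34,-195,25,0,0,0.38],[38,-217,28,0,0,0.38],[38,-217,28,0,0,0.38]]'
python3 - <<'E'
from h import *
c=ctrl.calibration("wrist"); im=ctrl.capture("wrist")[:,:,::-1]
cv2.imwrite("pics/w1.png",im); cc=c; print(rot(c["attitude"]).apply([0,0,1]))
print(proj([549,-38,88],c),proj([607.6,-109.2,86],c))
np.savez("w1.npz",**c)
target(581,-11,220,-0.88,"down")
E
```

```text
time_s: 1.6
eef_pos: [580.3, -9.8, 328.8]
ee_rot: [-0.0, 0.907, -0.422, -0.001]
force: [0.3, -0.2, 0.5]
grip_width: 0.001
grip_force: 0.0
[-0.18940202  0.22312403 -0.9562126 ]
[397.11390059 265.95292409] [408.8499528  82.0901258]
down d [  0.9  -1.2 109.2] w [0.001 0.001 0.008] q6~ 2.43
```

View pics/w1.png

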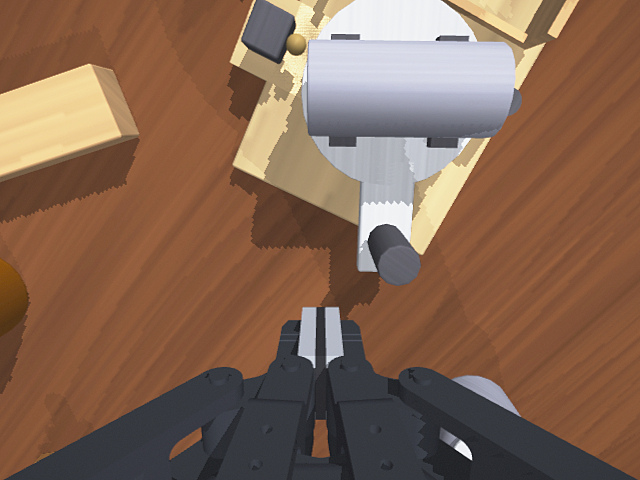

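The wrist view shows the peg top at (399,265), predicted at (397,266), and the tube body centred near (411,88). The fingers will clear everything on the way down.

```bash
python3 steer.py '[[0,0,40,0,0,0],[0,-1,75,0,0,0],[0,-1,100,0,0,0],[1,-1,109,0,0,0],[1,-1,109,0,0,0]]'
python3 - <<'E'
from h import *
s=ctrl.sense();r=rot(s["ee_rot"]);A=np.array([606.5,-108]);H=-1.32-np.pi/2+2*np.pi
X=r.apply([1,0,0]);a0=np.arctan2(X[1],X[0])
print(H)
for th in list(np.arange(2.27,H-.2,.12))+[H-.2,H-.1,H-.06,H-.03]:
    p=A+90*np.array([np.cos(th),np.sin(th)])-27*np.array([-np.sin(th),np.cos(th)])
    d=r.inv().apply([p[0]-s["eef_pos"][0],p[1]-s["eef_pos"][1],0])
    print(round(th-H,2),d.round(0),round(a0-(th-np.pi),2))
E
```

```text
time_s: 2.15
eef_pos: [580.6, -12.8, 220.5]
ee_rot: [0.0, 0.906, -0.424, -0.001]
force: [-0.5, 0.4, -0.3]
grip_width: 0.003
grip_force: 0.0
3.3923889803846894
-1.12 [-0. 14.  0.] -0.0
-1.0 [-3. 25.  0.] -0.12
-0.88 [-4. 37.  0.] -0.24
-0.76 [-4. 48.  0.] -0.36
-0.64 [-3. 59.  0.] -0.48
-0.52 [ 0. 70.  0.] -0.6
-0.4 [ 4. 81.  0.] -0.72
-0.28 [10. 90.  0.] -0.84
-0.2 [14. 97.  0.] -0.93
-0.1 [ 20. 104.   0.] -1.03
-0.06 [ 22. 107.   0.] -1.07
-0.03 [ 24. 109.   0.] -1.1
```

```bash
python3 steer.py '[[0,14,0,0,0,0],[-3,25,0,0,0,-0.12],[-4,37,0,0,0,-0.24],[-4,48,0,0,0,-0.36],[-3,59,0,0,0,-0.48],[0,70,0,0,0,-0.6],[4,81,0,0,0,-0.72],[7,86,0,0,0,-0.78]]'
python3 - <<'E'
from h import *
cv2.imwrite("pics/w2.png",ctrl.capture("wrist")[:,:,::-1])
s=ctrl.sense();r=rot(s["ee_rot"]);A=np.array([606.5,-108]);H=-1.32-np.pi/2+2*np.pi
X=r.apply([1,0,0]);a0=np.arctan2(X[1],X[0])
for th in [H-.28,H-.2,H-.14,H-.1,H-.06,H-.03,H]:
    p=A+90*np.array([np.cos(th),np.sin(th)])-27*np.array([-np.sin(th),np.cos(th)])
    d=r.inv().apply([p[0]-s["eef_pos"][0],p[1]-s["eef_pos"][1],0])
    print(round(th-H,2),d.round(0),round((a0-(th-np.pi)+3.14)%6.283-3.14,2))
E
```

```text
time_s: 2.95
eef_pos: [519.3, -73.5, 223.0]
ee_rot: [0.0, 0.999, -0.045, 0.001]
force: [-0.9, 1.2, 0.4]
grip_width: 0.005
grip_force: 0.8
-0.28 [-2.  5.  0.] -0.06
-0.2 [-3. 12.  0.] -0.14
-0.14 [-4. 18.  0.] -0.2
-0.1 [-4. 21.  0.] -0.24
-0.06 [-4. 25.  0.] -0.28
-0.03 [-4. 28.  0.] -0.31
0.0 [-4. 31.  0.] -0.34
```

View pics/w2.png

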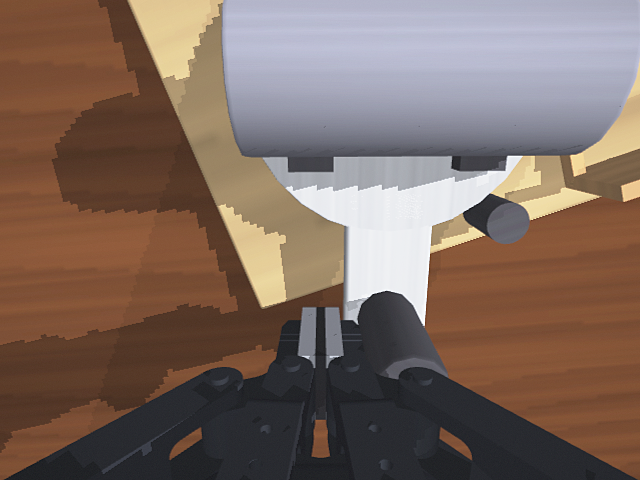

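The finger is behind the peg and pushing it, with the peg foot at about (375,310). The stop post at (508,222) is ahead. Continuing through the click.

```bash
python3 steer.py '[[-2,5,0,0,0,-0.06],[-3,9,0,0,0,-0.1],[-3,13,0,0,0,-0.14],[-4,17,0,0,0,-0.18],[-4,20,0,0,0,-0.22],[-4,23,0,0,0,-0.26],[-4,26,0,0,0,-0.29],[-4,27,0,0,0,-0.3]]'
python3 - <<'E'
from h import *
cv2.imwrite("pics/t2.png",ctrl.capture("top")[:,:,::-1])
c=ctrl.calibration("wrist"); im=ctrl.capture("wrist")[:,:,::-1]
cv2.imwrite("pics/w3.png",im); cv2.imwrite("pics/w3s.png",cv2.resize(im[:,:],None,fx=.8,fy=.8))
H=-1.32-np.pi/2
for th in(H-.1,H): print(proj([606.5+90*np.cos(th),-108+90*np.sin(th),88],c))
E
```

```text
time_s: 3.8
eef_pos: [513.1, -99.4, 222.6]
ee_rot: [0.001, 0.995, 0.102, 0.001]
force: [-2.9, 0.9, 5.9]
grip_width: -0.003
grip_force: 3.0
[395.73974352 389.41661492]
[426.31164571 389.47323459]
```

View pics/w3.png

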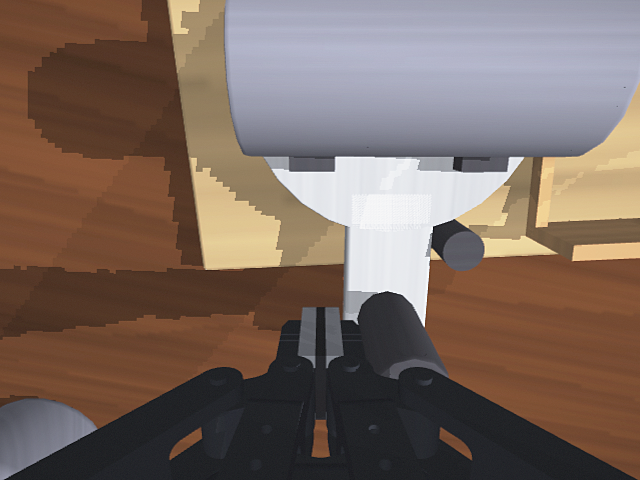

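The arm is almost at the post; the gap is at about (432,240). The board edge is still tilted about 0.05 rad against the tube, so I'll push slightly further.

```bash
python3 steer.py '[[0,2,0,0,0,-0.02],[0,4,0,0,0,-0.04],[0,5,0,0,0,-0.05],[0,5,0,0,0,-0.05]]'
python3 - <<'E'
from h import *
im=ctrl.capture("wrist")[:,:,::-1]
cv2.imwrite("pics/w4.png",im)
t=ctrl.capture("top")[:,:,::-1]; cv2.imwrite("pics/t4.png",t)
o=np.zeros((420,800,3),np.uint8)
o[:360,:480]=cv2.resize(im,(480,360)); o[:300,480:]=cv2.resize(t[190:265,330:410],(320,300)); cv2.imwrite("pics/v4.png",o)
E
```

```text
time_s: 4.3
eef_pos: [514.0, -103.9, 222.2]
ee_rot: [0.0, 0.992, 0.127, 0.0]
force: [-5.0, 2.2, 7.0]
grip_width: -0.002
grip_force: 4.0
```

View pics/v4.png

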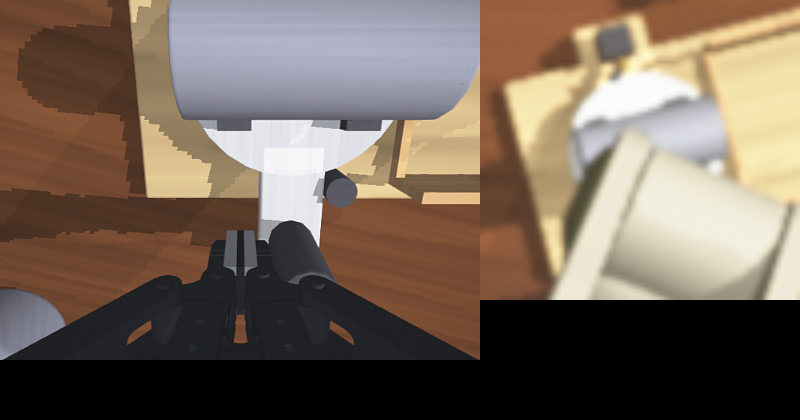

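The board edge is now nearly parallel to the tube, with the arm against or just short of the post. A small extra nudge with a force check will confirm.

```bash
python3 steer.py '[[0,1.5,0,0,0,0],[0,3,0,0,0,0],[0,3,0,0,0,0]]'; python3 steer.py '[[0,-10,0,0,0,0],[0,-20,0,0,0,0],[0,-20,-30,0,0,0],[0,-20,-70,0,0,0],[0,-20,-100,0,0,0],[0,-20,-110,0,0,0],[0,-20,-110,0,0,0]]'
python3 - <<'E'
from h import *
c=ctrl.calibration("wrist"); np.savez("w5.npz",**c); im=ctrl.capture("wrist")[:,:,::-1]
cv2.imwrite("pics/w5.png",im)
H=-1.32-np.pi/2
for dt in(-.1,0): print(proj([606.5+90*np.cos(H+dt),-108+90*np.sin(H+dt),88],c))
E
```

```text
time_s: 4.7
eef_pos: [514.3, -105.3, 222.1]
ee_rot: [-0.002, 0.992, 0.127, -0.001]
force: [-7.7, 15.4, 12.7]
grip_width: 0.002
grip_force: 9.2
time_s: 5.4
eef_pos: [509.6, -87.2, 331.9]
ee_rot: [0.001, 0.992, 0.127, 0.001]
force: [-0.4, 0.3, -1.5]
grip_width: 0.001
grip_force: 0.0
[383.44469129 269.05829232]
[399.77978682 269.88470383]
```

View pics/w5.png

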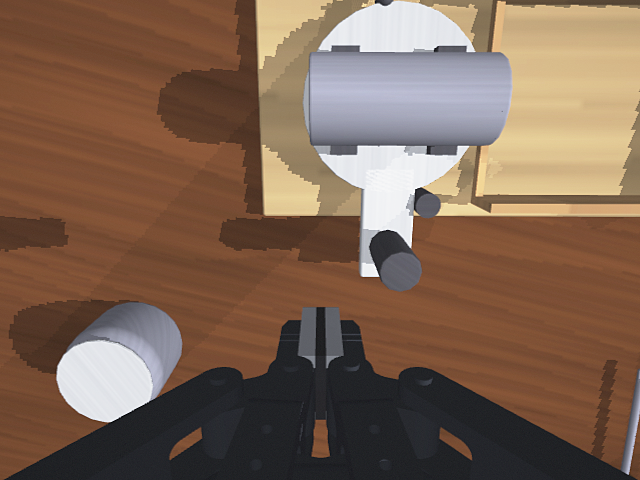

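The force rose to 15 N at the stop. The arm lies against the post (427,203) and the tube is parallel to the board edges, so it is home. Peg top is at (402,271), predicted at (400,270). Next I measure the tube axis, and aim the rod grasp.

Run:
```python
from h import *
c=dict(np.load("w5.npz")); im=cv2.imread("pics/w5.png").astype(int)
# silhouettes of tube in columns (grey-blue), mean edges
g=im.sum(2); pts=[]
hsv=cv2.cvtColor(im.astype(np.uint8),cv2.COLOR_BGR2HSV)
m=((im[:,:,0]-im[:,:,2])>12)&(g>250)
m[:30]=0;m[160:]=0;m[:,:295]=0;m[:,525:]=0
n,l,st,ce=cv2.connectedComponentsWithStats(m.astype(np.uint8)); k=1+st[1:,4].argmax(); print(st[k],ce[k])
r=cv2.minAreaRect(np.argwhere(l==k)[:,::-1].astype(np.float32)); print(r)
for z in(62,):
  P=[]
  for u in(330,490):
    col=np.where(l[:,u]==k)[0]; a,b=ray((u,col.min()),z,c),ray((u,col.max()),z,c); P.append((a+b)/2); print(u,col.min(),col.max(),P[-1].round(1),np.hypot(*(a-b)[:2]))
  v=P[1]-P[0];print("head",np.arctan2(v[1],v[0]))
e=ray((264,215),12,c),ray((480,215),12,c);v=e[1]-e[0];print("board",np.arctan2(v[1],v[0]))
pe=ray((402,271),88,c);print("peg",pe)
f=-1.32;print("axis from peg",pe[:2]+90*np.array([-np.sin(f),np.cos(f)]))
d=np.array([np.cos(-.673),np.sin(-.673)])
tip=np.array([613,276.4]);hend=np.array([458.2,399.7]);mid=(tip+hend)/2;gp=mid-45*d;print("grasp",gp)
target(gp[0],gp[1],330,2.47,"over rod")
```

```text
[  305    51   207    94 17833] [408.299557    96.37105366]
((408.0339660644531, 97.66581726074219), (205.81747436523438, 92.17009735107422), 0.36493632197380066)
330 52 140 [597.2 -70.5  62. ] 44.98256996195166
490 53 143 [ 618.3 -155.3   62. ] 46.491640684428425
head -1.3277971646925049
board -1.3163184177080804
peg [ 519.00373864 -131.71445041   88.        ]
axis from peg [ 606.18809765 -109.37865977]
grasp [500.41201674 366.10005943]
over rod d [ 105.9 -440.9    0.5] w [-0.    -0.    -2.214] q6~ -0.27
```

```bash
python3 steer.py '[[10,-40,0,0,0,-0.14],[20,-80,0,0,0,-0.28],[30,-120,0,0,0,-0.42],[40,-160,0,0,0,-0.56],[50,-200,0,0,0,-0.7],[58,-240,0,0,0,-0.84],[67,-280,0,0,0,-0.98],[77,-320,0,0,0,-1.12]]' 1.0
python3 - <<'E'
from h import *
target(500.4,366.1,330,2.47,"over rod")
E
```

```text
time_s: 6.25
eef_pos: [502.6, 243.3, 328.9]
ee_rot: [-0.001, 0.771, 0.637, -0.001]
force: [0.6, -0.9, -0.3]
grip_width: 0.998
grip_force: 0.0
over rod d [120.2 -25.3  -1.2] w [-0.003 -0.    -1.089] q6~ -0.27
```

```bash
python3 steer.py '[[20,-4,0,0,0,-0.14],[40,-8,0,0,0,-0.28],[60,-12,0,0,0,-0.42],[80,-16,0,0,0,-0.56],[100,-21,0,0,0,-0.7],[115,-24,0,0,0,-0.84],[120,-25,0,0,0,-0.98],[120,-25,-1,0,0,-1.09]]'
python3 - <<'E'
from h import *
c=ctrl.calibration("wrist"); np.savez("w6.npz",**c); im=ctrl.capture("wrist")[:,:,::-1]
cv2.imwrite("pics/w6.png",im)
t=ctrl.capture("top");
for n,P in dict(hend=[458.2,399.7,55],gp=[500.4,366.1,75],sh=[519.5,349,65],tip=[613,276.4,55]).items(): print(n,proj(P,c))
target(500.4,366.1,330,2.47,"over rod")
E
```

```text
time_s: 7.05
eef_pos: [501.5, 365.0, 329.3]
ee_rot: [-0.001, 0.329, 0.944, -0.001]
force: [-0.6, -0.3, -0.2]
grip_width: 0.996
grip_force: 0.0
hend [323.35873299 160.51768341]
gp [323.05138342 259.8776101 ]
sh [320.41859241 294.6220739 ]
tip [322.10480236 442.09055928]
over rod d [ 2.1  0.5 -0.2] w [-0.003 -0.001 -0.003] q6~ -0.27
```

View pics/w6.png

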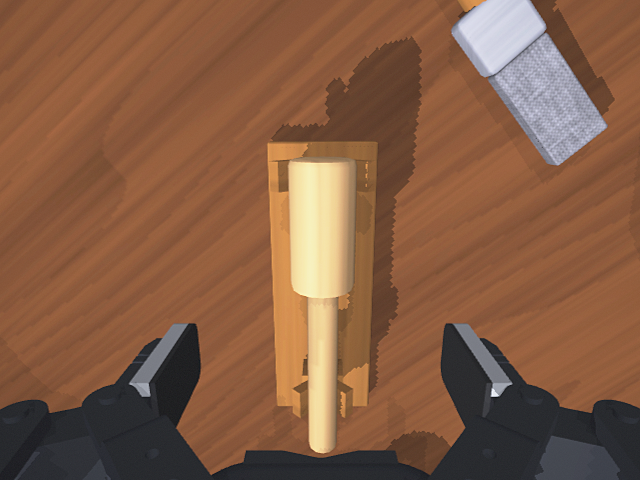

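The rod is where predicted: handle end at row 158, shoulder at row 296, centred on column 322. Descend and grip.

```bash
python3 steer.py '[[2,0.5,40,0,0,0],[2,0.5,80,0,0,0],[2,0.5,105,0,0,0],[2,0.5,117,0,0,0],[2,0.5,123,0,0,0],[2,0.5,123,0,0,0]]' && python3 steer.py '[[0,0,0,0,0,0],[0,0,0,0,0,0],[0,0,0,0,0,0],[0,0,0,0,0,0],[0,0,0,0,0,0],[0,0,0,0,0,0],[0,0,0,0,0,0]]' 0 60
```

```text
time_s: 7.75
eef_pos: [500.8, 365.8, 208.9]
ee_rot: [-0.0, 0.332, 0.943, -0.0]
force: [-0.5, -0.2, 0.7]
grip_width: 0.996
grip_force: 0.0
time_s: 8.45
eef_pos: [500.7, 365.9, 210.0]
ee_rot: [0.0, 0.331, 0.943, 0.0]
force: [-2.4, -1.5, 4.8]
grip_width: 0.449
grip_force: 59.8
```

```bash
python3 steer.py '[[0,0,-20,0,0,0],[0,0,-50,0,0,0],[0,0,-80,0,0,0],[0,0,-95,0,0,0],[0,0,-95,0,0,0]]'
python3 - <<'E'
from h import *
im=ctrl.capture("wrist")[:,:,::-1]; cv2.imwrite("pics/w7.png",im)
target(552.9,99.3,305,1.8216,"pre")
E
```

```text
time_s: 8.95
eef_pos: [500.8, 366.0, 306.4]
ee_rot: [0.002, 0.332, 0.943, 0.002]
force: [-0.3, -0.5, -1.6]
grip_width: 0.448
grip_force: 60.4
pre d [-207.6 -175.2   -0.6] w [0.001 0.    0.644] q6~ -0.07
```

```bash
python3 steer.py '[[-20,-17,0,0,0,0.06],[-50,-42,0,0,0,0.16],[-80,-68,0,0,0,0.26],[-110,-93,0,0,0,0.36],[-140,-118,0,0,0,0.46],[-170,-143,0,0,0,0.55],[-195,-165,0,0,0,0.62],[-208,-175,-1,0,0,0.644]]'; python3 steer.py '[[0,0,0,0,0,0],[0,0,0,0,0,0]]'
python3 - <<'E'
from h import *
c=ctrl.calibration("wrist");im=ctrl.capture("wrist")[:,:,::-1]; cv2.imwrite("pics/w8.png",im)
t=ctrl.capture("top")[:,:,::-1]; cv2.imwrite("pics/t8.png",t)
s=ctrl.capture("scene")[:,:,::-1]; cv2.imwrite("pics/s8.png",s)
o=np.zeros((440,800,3),np.uint8)
o[:300,:400]=cv2.resize(im,(400,300)); o[:440,400:]=cv2.resize(s[190:300,230:330],(400,440)); o[300:440,:400]=cv2.resize(t[185:255,260:460],(400,140)); cv2.imwrite("pics/v8.png",o)
target(552.9,99.3,217,1.8216,"pre-low")
f=-1.32
for q in(-5,115): 
  P=[606.3-(50+q)*np.cos(f),-109-(50+q)*np.sin(f),62+90]; print(proj(P,ctrl.calibration("top")),proj(P,ctrl.calibration("scene")))
E
```

```text
time_s: 9.8
eef_pos: [553.6, 96.8, 303.5]
ee_rot: [-0.001, 0.615, 0.789, -0.001]
force: [-0.6, 0.0, -1.4]
grip_width: 0.448
grip_force: 60.6
time_s: 10.0
eef_pos: [553.3, 99.8, 304.3]
ee_rot: [-0.001, 0.613, 0.79, -0.0]
force: [-0.1, 1.0, -1.3]
grip_width: 0.449
grip_force: 60.6
pre-low d [-1.  -0.5 87.7] w [-0.    -0.     0.002] q6~ -0.07
[359.19282227 224.84967885] [301.9192819  238.90905514]
[314.59809607 236.17511637] [313.13260506 205.77530584]
```

View pics/v8.png

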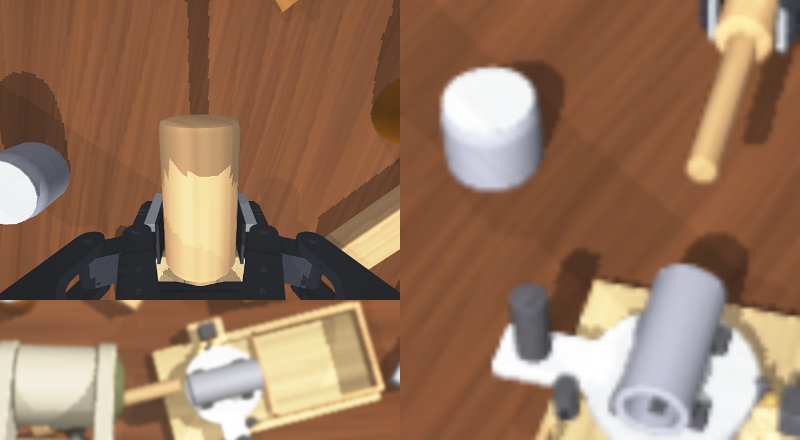

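The wrist view shows the rod handle square in the pads. The scene view shows the tube home with the arm at the post, and the shaft lined up with the entry mouth; tip at full-image (306,232), predicted at (304,232). I've now viewed more than the ten allowed pictures (11), so from here I check numerically only.

Run:
```python
from h import *
s=ctrl.sense();r=rot(s["ee_rot"]);X=r.apply([1,0,0]);print("tool x",X, "heading",np.arctan2(X[1],X[0])-np.pi)
d=-X; g=s["eef_pos"]+r.apply([0,0,155]); 
for cam,f in(("scene","s8"),("top","t8")):
    c=ctrl.calibration(cam); im=cv2.imread(f"pics/{f}.png").astype(int)
    m=(im[:,:,2]-im[:,:,0]>45)&(im[:,:,2]>150)
    for L in(90,110,130):
        p=proj(g+L*d,c);q=proj(g+(L+5)*d,c);t=(q-p)/np.linalg.norm(q-p);n=np.array([-t[1],t[0]])
        ks=np.arange(-9,9.1,.25);v=[cv2.remap(im[:,:,2].astype(np.float32)-im[:,:,0]*0,*[np.float32([[x]]) for x in p+k*n],cv2.INTER_LINEAR)[0,0] for k in ks]
        v=np.array(v);w=v>(v.max()+np.median(v[[0,1,-1,-2]]))/2
        print(cam,L,p.round(1),"offset px",ks[w].mean().round(2),"width",ks[w].max()-ks[w].min(),v[::8].round())
    # along axis to tip
    al=[(L,int(im[tuple(proj(g+L*d,c).round().astype(int)[::-1])][2])) for L in range(130,166,3)];print(al)
```

```text
tool x [-2.50495736e-01  9.68117650e-01  3.19992442e-04] heading -1.317604030659161
scene 90 [309.9 216.7] offset px 0.38 width 6.25 [ 91. 104. 139. 173. 225. 237. 206. 138. 135. 139.]
scene 110 [308.1 222.2] offset px 0.38 width 6.25 [ 97. 125. 136. 174. 223. 237. 209. 138. 137. 134.]
scene 130 [306.2 227.8] offset px 0.5 width 6.0 [147. 140. 134. 175. 221. 238. 210. 138. 141. 135.]
[(130, 234), (133, 234), (136, 234), (139, 248), (142, 244), (145, 240), (148, 239), (151, 236), (154, 178), (157, 134), (160, 134), (163, 134)]
top 90 [329.  232.4] offset px -0.88 width 6.25 [136. 141. 149. 217. 242. 230. 152.  94.  96.  94.]
top 110 [336.4 230.5] offset px -0.5 width 6.5 [ 99. 100. 120. 212. 242. 235. 162.  90.  93.  96.]
top 130 [343.8 228.6] offset px -3.71 width 10.5 [240. 241. 224. 219. 241. 235. 186. 170. 174. 177.]
[(130, 240), (133, 242), (136, 242), (139, 241), (142, 242), (145, 234), (148, 205), (151, 181), (154, 168), (157, 147), (160, 171), (163, 194)]
```

```bash
python3 steer.py '[[0,0,25,0,0,0],[0,0,55,0,0,0],[-1,0,78,0,0,0],[-1,0,87.5,0,0,0],[-1,0,87.5,0,0,0]]'; python3 steer.py '[[-6,0,0,0,0,0],[-14,0,0,0,0,0],[-22,0,0,0,0,0],[-30,0,0,0,0,0],[-35,0,0,0,0,0],[-35,0,0,0,0,0]]'
python3 - <<'E'
from h import *
s=ctrl.sense();f=-1.32;d=s["eef_pos"][:2]-[606.3,-109];print("s",d@[np.cos(f),np.sin(f)],"lat",d@[-np.sin(f),np.cos(f)],"z",s["eef_pos"][2]-155,s["wrist_torque"])
E
```

```text
time_s: 10.65
eef_pos: [553.5, 98.8, 216.6]
ee_rot: [-0.001, 0.613, 0.79, -0.001]
force: [-0.3, 0.6, -0.3]
grip_width: 0.447
grip_force: 60.6
time_s: 11.25
eef_pos: [562.5, 63.6, 217.5]
ee_rot: [0.0, 0.613, 0.79, 0.0]
force: [0.2, -0.1, -0.9]
grip_width: 0.449
grip_force: 60.5
s -178.09231391503718 lat 0.4497992271815342 z 62.509150143024584 [-0.01685335 -0.01095662  0.03821546]
```

```bash
python3 steer.py '[[-7,0,0,0,0,0],[-14,0,0,0,0,0],[-21,0,0,0,0,0],[-28,0,0,0,0,0],[-35,0,0,0,0,0]]'; python3 steer.py '[[-7,0,0,0,0,0],[-14,0,0,0,0,0],[-21,0,0,0,0,0],[-28,0,0,0,0,0],[-35,0,0,0,0,0],[-40,0,0,0,0,0],[-45,0,0,0,0,0]]'
python3 - <<'E'
from h import *
s=ctrl.sense();f=-1.32;d=s["eef_pos"][:2]-[606.3,-109];print("s",d@[np.cos(f),np.sin(f)],"lat",d@[-np.sin(f),np.cos(f)],"z",s["eef_pos"][2]-155,s["wrist_torque"])
E
```

```text
time_s: 11.75
eef_pos: [570.8, 30.8, 217.1]
ee_rot: [-0.001, 0.613, 0.79, 0.0]
force: [-2.2, 6.7, -1.5]
grip_width: 0.449
grip_force: 60.5
time_s: 12.45
eef_pos: [582.4, -13.7, 217.4]
ee_rot: [-0.0, 0.613, 0.79, -0.0]
force: [-0.3, -0.2, -0.5]
grip_width: 0.449
grip_force: 60.5
s -98.30289348384008 lat 0.4636106760371286 z 62.40399247686506 [ 0.02079878  0.01662601 -0.00618757]
```

```bash
python3 steer.py '[[-3,0,0,0,0,0],[-6,0,0,0,0,0],[-9,0,0,0,0,0],[-9,0,0,0,0,0],[-9,0,0,0,0,0],[-9,0,0,0,0,0]]'
python3 - <<'E'
from h import *
f=-1.32;R2=np.array([[np.cos(f),-np.sin(f)],[np.sin(f),np.cos(f)]])
for cam,old in(("top","t8"),("scene","s8")):
    c=ctrl.calibration(cam);im=ctrl.capture(cam)[:,:,::-1];cv2.imwrite(f"pics/{cam}9.png",im)
    d=np.abs(im.astype(int)-cv2.imread(f"pics/{old}.png").astype(int)).max(2)>40
    k=np.zeros(d.shape,np.uint8)
    q=[proj(np.r_[R2@p+[606.3,-109],27],c) for p in((67,-59),(211,-59),(211,59),(67,59))]
    cv2.fillPoly(k,[np.int32(q)],1)
    n,l,st,ce=cv2.connectedComponentsWithStats((d&(k>0)).astype(np.uint8))
    for i in range(1,n):
        if st[i,4]>25: P=ray(ce[i],27,c)[:2];print(cam,st[i],"fixture xy",(R2.T@(P-[606.3,-109])).round(0))
E
```

```text
time_s: 13.05
eef_pos: [584.5, -21.7, 217.4]
ee_rot: [-0.0, 0.613, 0.79, -0.0]
force: [0.4, 0.2, -0.6]
grip_width: 0.453
grip_force: 60.5
top [392 214  17  14 126] fixture xy [85. -2.]
scene [288 307   8  18  97] fixture xy [89.  7.]
```

Run:
```python
from h import *
f=-1.32;R2=np.array([[np.cos(f),-np.sin(f)],[np.sin(f),np.cos(f)]])
for cam,old in(("top","t8"),("scene","s8")):
    c=ctrl.calibration(cam);im=cv2.imread(f"pics/{cam}9.png")
    d=np.abs(im.astype(int)-cv2.imread(f"pics/{old}.png").astype(int)).max(2)>25
    k=np.zeros(d.shape,np.uint8)
    q=[proj(np.r_[R2@p+[606.3,-109],h],c) for h in(12,80) for p in((45,-59),(211,-59),(211,59),(45,59))]
    cv2.fillConvexPoly(k,cv2.convexHull(np.int32(q)),1)
    n,l,st,ce=cv2.connectedComponentsWithStats((d&(k>0)).astype(np.uint8))
    for i in range(1,n):
        if st[i,4]<25: continue
        ys,xs=np.where(l==i);print(cam,st[i])
        F=np.array([R2.T@(ray(p,20,c)[:2]-[606.3,-109]) for p in zip(xs,ys)]);print(" fixture range z20",F.min(0).round(),F.max(0).round())
        x,y,w,h=st[i,:4]; print("\n".join(" ".join("#" if l[v,u]==i else "." for u in range(x,x+w))+"  "+" ".join(f"{im[v,u].max():3d}" for u in range(x,x+w)) for v in range(y,y+h)))
```

```text
top [392 214  18  14 151]
 fixture range z20 [ 61. -16.] [112.  16.]
. . . . . . . . . . . # # # . . . .  246 246 246 246 246 246 246 247 247 246 241 228 213 231 249 253 252 249
. . . . . . . . . # # # # # . . . .  247 246 246 247 247 248 248 248 242 231 202 171 178 235 253 253 251 248
. . . . . . . . # # # # # # . . . .  248 248 247 246 247 247 247 241 216 173 141 134 178 241 253 252 250 248
. . . . . . # # # # # # # . . . . .  247 247 242 235 233 233 231 206 162 132 123 132 185 244 253 252 249 248
. . # # # # # # # # # # # # . . . .  234 232 222 204 197 195 184 157 131 125 125 133 181 241 253 251 249 248
# # # # # # # # # # # # # # . . . .  207 196 192 186 185 182 165 138 126 127 129 132 162 224 249 250 249 248
# # # # # # # # # # # # # # # . . .  205 188 185 190 192 186 166 137 127 129 129 130 139 179 230 245 248 249
# # # # # # # # # # # # # # # # . .  214 193 191 198 202 196 174 141 129 128 129 129 128 139 175 216 237 245
# # # # # # # # # # # # # # # # # #  213 194 190 197 204 199 184 154 133 126 126 127 124 122 132 161 200 229
# # # # # # # # # # # # # # # # # .  201 192 187 1
[... 7369 characters left out ...]
 145 143 141 140 139 138
. . . . . . . . . . . . . # # # # # # # # # # . . . . .  240 240 240 240 240 238 235 232 232 220 216 199 178 156 152 150 150 153 156 152 149 147 146 143 141 140 139 138
. . . . . . . . . . . . . . . . . . # # # # # # # . . .  241 240 239 240 241 242 241 241 241 239 239 236 232 231 219 214 183 175 160 151 148 147 146 142 141 140 139 137
. . . . . . . . . . . . . . . . . . . . . . . # # # . .  243 243 242 242 242 241 240 240 242 242 242 242 242 243 241 240 235 234 233 221 199 174 167 148 140 140 139 153
. . . . . . . . . . . . . . . . . . . . . . . . . # # #  244 244 244 244 244 244 243 244 243 243 242 242 242 243 243 243 243 244 244 242 239 236 235 221 215 188 163 180
```

The plug has left the bore, and a new object shows just past the mouth in both views, but it may be leaning. I'll draw the rod back and measure again.

```bash
python3 steer.py '[[8,0,0,0,0,0],[24,0,0,0,0,0],[44,0,0,0,0,0],[64,0,0,0,0,0],[84,0,0,0,0,0],[104,0,0,0,0,0],[124,0,0,0,0,0],[130,0,0,0,0,0]]'
python3 - <<'E'
from h import *
f=-1.32;R2=np.array([[np.cos(f),-np.sin(f)],[np.sin(f),np.cos(f)]]);A=[606.3,-109]
hs={}
for cam in("top","scene"):
    im=ctrl.capture(cam)[:,:,::-1];cv2.imwrite(f"pics/{cam}10.png",im);c=ctrl.calibration(cam)
    # rectify fixture plane z=27, 2.5mm cells: x 40..215, y 60..-60 ; print coarse hue/sat/val
    H=cv2.cvtColor(im,cv2.COLOR_BGR2HSV); old=cv2.cvtColor(cv2.imread("pics/t8.png" if cam=="top" else "pics/s8.png"),cv2.COLOR_BGR2HSV)
    print(cam,"sat new/old at z=27; cols x=45..165 step 5, rows y 35..-35")
    for y in range(35,-36,-5):
        px=[proj(np.r_[R2@[x,y]+A,27],c).round().astype(int) for x in range(45,170,5)]
        print(f"{y:4d}"," ".join(f"{H[v,u,1]:3d}" for u,v in px),"|"," ".join(f"{H[v,u,2]:3d}" for u,v in px))
E
```

```text
time_s: 13.95
eef_pos: [551.2, 106.5, 217.4]
ee_rot: [-0.0, 0.612, 0.791, -0.0]
force: [0.2, -0.2, -1.7]
grip_width: 0.448
grip_force: 60.5
top sat new/old at z=27; cols x=45..165 step 5, rows y 35..-35
  35  15  87  98 105  76  74  73  75  74  75  73  76  75  74  75  75  75  74  76  74  73  75  74  87  98 | 250 194 174 228 246 244 245 244 244 243 244 243 244 245 243 245 244 244 243 244 245 244 245 235 202
  30   5  61  63 105  78  70  70  71  72  72  72  70  71  71  71  73  70  72  70  72  71  72  69  79  95 | 221 189 169 213 248 246 246 247 246 246 246 246 247 247 247 246 246 246 246 246 247 247 247 242 217
  25   4   6   9  96  85  72  73  72  72  73  73  73  73  73  72  73  73  73  74  74  73  73  66  78  96 | 175 175 179 231 248 246 246 246 246 246 246 246 246 246 246 245 246 246 246 246 246 246 250 243 201
  20  10   9   8  57  78  70  72  72  71  73  74  74  75  77  75  73  73  73  74  72  72  72  62  79  90 | 201 205 193 222 248 246 246 246 247 246 245 247 248 246 246 246 246 246 246 246 246 246 251 242 232
  15   9   8   9  67  81  79  73  71  69  82  80  84  86  92  88  70 
[... 4677 characters left out ...]
237 234 215 212 218 216 244 244 244 243 244 243 246 250 250 250 250 250 250 250
 -25   4   3  86 102 104 105 104  89  75  82  82  83  84  85  85  85  76  75  75  75  75  75  75  75  75 | 244 238 239 229 228 235 235 239 248 244 242 242 241 239 238 239 248 249 248 248 248 248 249 248 248
 -30   0  75  87  82  96  97  92  84  78  77  78  76  76  77  78  76  77  76  77  77  76  76  77  76  77 | 232 236 237 242 175 246 250 239 246 246 246 247 247 247 246 247 247 247 247 247 247 247 247 247 247
 -35  75  86  88  86 106  93  86  91  87  88  86  93  86  92  91  91  90  92  84  91  87  90  92  89  90 | 232 237 232 234 216 250 252 227 234 233 237 223 236 227 226 228 226 225 238 226 237 229 228 231 230
```

```bash
python3 steer.py '[[0,0,-20,0,0,0],[0,0,-50,0,0,0],[0,0,-75,0,0,0],[0,0,-88,0,0,0],[0,0,-88,0,0,0]]'
python3 - <<'E'
from h import *
f=-1.32;R2=np.array([[np.cos(f),-np.sin(f)],[np.sin(f),np.cos(f)]]);A=[606.3,-109]
# plug: standing test, both views, sat at top-face points z=72
for cam in("top","scene"):
    c=ctrl.calibration(cam);H=cv2.cvtColor(cv2.imread(f"pics/{cam}10.png"),cv2.COLOR_BGR2HSV)
    for y in range(25,-26,-5):
        px=[proj(np.r_[R2@[x,y]+A,72],c).round().astype(int) for x in range(65,131,5)]
        print(cam,f"{y:4d}"," ".join(f"{H[v,u,1]:3d}/{H[v,u,2]:3d}" for u,v in px))
w=ctrl.capture("wrist")[:,:,::-1];cv2.imwrite("pics/w11.png",w);o=cv2.imread("pics/w8.png")
box=o[170:460,230:410].astype(np.float32).mean(2)
for n,i in(("w7",cv2.imread("pics/w7.png")),("now",w)):
    r=cv2.matchTemplate(i.astype(np.float32).mean(2),o[180:300,240:400].astype(np.float32).mean(2),cv2.TM_CCOEFF_NORMED);print(n,cv2.minMaxLoc(r)[1::2])
target(500.7,365.9,306,2.4664,"over rack")
E
```

```text
time_s: 14.55
eef_pos: [552.5, 103.6, 306.7]
ee_rot: [0.001, 0.613, 0.79, 0.001]
force: [-0.7, 0.2, -1.1]
grip_width: 0.453
grip_force: 60.5
top   25  70/246  72/246  72/246  72/246  72/246  72/246  72/246  71/247  72/246  73/246  72/246  72/246  72/246  72/246
top   20  73/246  72/246  72/246  70/246  73/246  72/246  73/246  72/246  72/246  73/245  73/246  73/246  73/246  74/246
top   15  72/246  72/246  72/246  73/246  74/245  74/246  75/248  77/246  75/246  73/246  73/246  73/246  73/246  72/246
top   10  73/246  71/247  69/248  72/247  80/242  84/248  84/249  92/245  81/245  70/247  69/248  70/247  69/248  70/247
top    5  95/198  87/234  93/228  98/216  88/248  81/251  89/246  92/244  87/247  81/247  68/248  69/248  68/248  68/248
top    0  96/185  98/175 107/124 115/138  94/248  86/248  93/244  92/245  89/247  80/247  74/246  73/244  73/246  69/248
top   -5  96/186  99/175 110/123 114/145  90/249  90/246  92/244  88/247  90/246  84/247  74/244  78/242  76/243  69/247
top  -10  94/179 102/157 111/120 109/119 114/197 101/239  91/247  89/246  90/245  77/245  75/244  74/245  66/249
[... 1163 characters left out ...]
5/236 109/231 104/237 105/236 106/235 103/239 110/230 110/230 109/219
scene  -10  23/210   8/231   2/249   3/242  48/204 108/231 106/235 107/237 106/234 111/215 110/213  98/218  99/216  83/244
scene  -15  13/228   3/244   2/246   3/238  86/239 102/229 104/228 105/235 104/235  80/246  75/248  82/244  82/243  84/239
scene  -20   4/233   3/245   0/232  75/236  88/236  82/242  96/175  89/252  92/250  84/239  78/246  77/247  77/246  76/247
scene  -25   2/249   4/239  75/232  84/240  88/232  86/234  94/177  90/251  86/252  91/227  84/239  88/233  94/220  93/226
w7 (0.7978237867355347, (240, 180))
now (0.979520320892334, (240, 181))
over rack d [266.8  15.1  -0.8] w [ 0.     0.    -0.645] q6~ -0.26
```

Plug: in both views it lies wholly beyond the lip, at about x 80–115 in the fixture, so it's in the tray. The rod has not slipped (1 px shift). Taking it back to the rack.

```bash
python3 steer.py '[[20,1,0,0,0,-0.05],[55,3,0,0,0,-0.14],[95,5,0,0,0,-0.24],[135,8,0,0,0,-0.35],[175,10,0,0,0,-0.45],[215,12,0,0,0,-0.54],[250,14,0,0,0,-0.62],[267,15,0,0,0,-0.645]]'; python3 steer.py '[[0,0,0,0,0,0],[0,0,0,0,0,0],[0,0,0,0,0,0]]'
python3 - <<'E'
from h import *
target(500.7,365.9,210.5,2.4664,"rack")
E
```

```text
time_s: 15.4
eef_pos: [499.4, 368.6, 303.4]
ee_rot: [-0.001, 0.329, 0.944, -0.001]
force: [-0.1, -0.3, -1.7]
grip_width: 0.448
grip_force: 60.5
time_s: 15.7
eef_pos: [501.0, 365.1, 305.0]
ee_rot: [-0.0, 0.332, 0.943, -0.0]
force: [-0.1, -1.7, -1.3]
grip_width: 0.451
grip_force: 60.5
rack d [ 0.7  0.5 94.5] w [-0.001 -0.    -0.002] q6~ -0.26
```

```bash
python3 steer.py '[[0.3,0.3,25,0,0,0],[0.5,0.5,50,0,0,0],[0.5,0.5,72,0,0,0],[0.5,0.5,84,0,0,0],[0.5,0.5,90,0,0,0],[0.5,0.5,93,0,0,0],[0.5,0.5,94,0,0,0],[0.5,0.5,94,0,0,0]]'
python3 - <<'E'
from h import *
target(500.7,365.9,210.5,2.4664,"rack")
E
```

```text
time_s: 16.5
eef_pos: [500.5, 367.1, 212.2]
ee_rot: [0.0, 0.331, 0.944, 0.0]
force: [0.6, -0.2, -1.0]
grip_width: 0.451
grip_force: 60.5
rack d [-0.9 -0.9  1.7] w [0.001 0.001 0.   ] q6~ -0.26
```

```bash
python3 steer.py '[[0,0,1,0,0,0],[0,0,2,0,0,0],[0,0,2,0,0,0]]'; python3 steer.py '[[0,0,1,0,0,0],[0,0,1.5,0,0,0],[0,0,1.5,0,0,0]]'
```

```text
time_s: 16.8
eef_pos: [500.5, 367.2, 210.9]
ee_rot: [0.001, 0.331, 0.944, 0.0]
force: [-3.6, -2.0, 8.2]
grip_width: 0.449
grip_force: 61.6
time_s: 17.1
eef_pos: [500.4, 367.2, 210.8]
ee_rot: [0.001, 0.331, 0.944, 0.0]
force: [-7.7, -5.5, 18.8]
grip_width: 0.454
grip_force: 62.8
```

It's seated in the cradles. Ease off, release, and lift.

```bash
python3 steer.py '[[0,0,-1.5,0,0,0],[0,0,-1.5,0,0,0]]'; python3 steer.py '[[0,0,0,0,0,0],[0,0,0,0,0,0],[0,0,0,0,0,0],[0,0,0,0,0,0],[0,0,0,0,0,0],[0,0,0,0,0,0]]' 1.0; python3 steer.py '[[0,0,-15,0,0,0],[0,0,-40,0,0,0],[0,0,-75,0,0,0],[0,0,-110,0,0,0],[0,0,-120,0,0,0],[0,0,-120,0,0,0]]'
python3 - <<'E'
from h import *
c=ctrl.calibration("wrist");w=ctrl.capture("wrist")[:,:,::-1];cv2.imwrite("pics/w12.png",w);c0=dict(np.load("w6.npz"));o=cv2.imread("pics/w6.png")
for i,cc in((o,c0),(w,c)):
    y=((i[:,:,2]>195)&(i[:,:,1]>150)).astype(np.uint8);y[:,:260]=0;y[:,380:]=0
    n,l,st,ce=cv2.connectedComponentsWithStats(y);k=1+st[1:,4].argmax();print(st[k])
    ys=np.where(l==k)[0]
    row=lambda v:np.where(l[v]==k)[0]
    a,b=ys.min(),ys.max()
    P=[ray((row(v).mean(),v),z,cc) for v,z in((a,60),(a+70,75),(b-40,65),(b,55))];print(np.round(P,1).tolist())
# rest of bench: change in top and scene images vs start
for cam in("top","scene"):
    im=ctrl.capture(cam)[:,:,::-1];cv2.imwrite(f"pics/{cam}12.png",im)
    d=(np.abs(im.astype(int)-cv2.imread(f"pics/{cam}0.png").astype(int)).max(2)>50).astype(np.uint8)
    n,l,st,_=cv2.connectedComponentsWithStats(d);print(cam,[s.tolist() for s in st[1:] if s[4]>25])
E
```

```text
time_s: 17.3
eef_pos: [500.5, 367.2, 210.9]
ee_rot: [0.001, 0.331, 0.944, 0.0]
force: [-3.9, -2.3, 9.7]
grip_width: 0.448
grip_force: 61.7
time_s: 17.9
eef_pos: [500.4, 367.1, 209.4]
ee_rot: [-0.0, 0.331, 0.944, -0.0]
force: [0.4, -1.0, 0.4]
grip_width: 0.998
grip_force: 0.0
time_s: 18.5
eef_pos: [500.3, 367.1, 331.7]
ee_rot: [0.001, 0.331, 0.944, 0.001]
force: [0.1, -0.2, -0.4]
grip_width: 0.998
grip_force: 0.0
[  288   161    59   292 10968]
[[447.2, 386.0, 60.0], [485.0, 374.0, 75.0], [585.7, 295.7, 65.0], [619.6, 270.7, 55.0]]
[  284   162    57   289 10729]
[[448.5, 388.7, 60.0], [484.8, 374.0, 75.0], [585.0, 296.1, 65.0], [619.2, 270.8, 55.0]]
top [[354, 212, 11, 9, 56], [372, 214, 14, 5, 35], [388, 215, 19, 12, 108], [339, 216, 9, 10, 45], [69, 219, 205, 261, 28463], [356, 222, 14, 11, 81], [375, 230, 12, 5, 44], [357, 234, 11, 6, 37], [361, 235, 28, 33, 447], [338, 236, 22, 21, 250], [286, 340, 70, 77, 2362], [360, 354, 53, 20, 376], [338, 359, 302, 121, 22590], [562, 372, 52, 14, 411], [356, 385, 2, 18, 28], [524, 393, 14, 13, 119], [299, 418, 11, 10, 59], [307, 419, 38, 39, 763], [263, 428, 20, 4, 38], [310, 439, 53, 34, 842], [255, 461, 51, 19, 536], [365, 464, 13, 16, 147]]
scene [[0, 0, 195, 176, 13998], [183, 0, 190, 138, 8893], [190, 20, 12, 25, 44], [118, 67, 148, 117, 6661], [250, 91, 25, 28, 148], [83, 111, 60, 65, 1570], [0, 169, 7, 34, 171], [123, 175, 56, 47, 1271], [8, 180, 8, 10, 30], [0, 206, 39, 93, 1791], [277, 242, 47, 56, 885], [253, 261, 25, 27, 360], [280, 287, 20, 21, 205], [291, 308, 6, 17, 59]]
```

Run:
```python
from h import *
f=-1.32;R2=np.array([[np.cos(f),-np.sin(f)],[np.sin(f),np.cos(f)]]);A=[606.3,-109]
t=np.arange(0,6.3,.3)
for n,pts in(("stand",[(93+15*np.cos(a),-1+15*np.sin(a),z) for a in t for z in(12,72)]),("lie",[(x,15*np.cos(a),27+15*np.sin(a)) for a in t for x in(67,127)])):
    for cam in("top","scene"):
        p=np.array([proj(np.r_[R2@q[:2]+A,q[2]],ctrl.calibration(cam)) for q in pts]);print(n,cam,p.min(0).round(),p.max(0).round())
for cam,(x,y,w,h) in(("top",(384,208,28,24)),("scene",(272,282,34,48))):
    s=cv2.cvtColor(cv2.imread(f"pics/{cam}12.png"),cv2.COLOR_BGR2HSV)[y:y+h,x:x+w,1]
    print(cam,x,y);print("\n".join("".join(" .:-=+*#%@"[min(9,max(0,(int(v)-60)//6))] for v in r) for r in s))
```

```text
stand top [396. 212.] [410. 226.]
stand scene [281. 299.] [294. 325.]
lie top [392. 212.] [415. 227.]
lie scene [278. 303.] [297. 331.]
top 384 208
**#%+--::::::::.     .......
***#*-::::::::..    ........
+**#*-::::.....     ........
=**##=:........    ...::....
 =+*#+:.........  ...:--::..
    =*-:........ .::.:---:..
     *=:....... .:-:.:---::.
     -=::.....  :=-..---::::
      --.......:**:.:---::::
       -::=====*%#:.:---:-:.
       =+++*+**#@%-.:---:-:.
       -#*+***#%@@+:-----:-:
        ******#%%@%+=----:-:
        ***++*#%%@@%#+=--::.
        =#*++**%@%@@@%#*-.  
        -#*+++*#%@@@@@%+:   
        :%**++**#%%%%#+.    
        .##*+++*****+-.     
         ##*++++=:.         
         ##=:::.            
        :#+.                
        =*-                 
       .*#=.                
       :+#+:            ..::
scene 272 282
                                  
                                  
                                  
                                  
                                  
                                  
   .                            
[... 737 characters left out ...]

-===::::*%*++++++++%%%%%*++++***##
===-:...+%#*++++=+#%%###*====++++*
===::...+%#*+*****%%%*+*=+========
=+=:....+%%#*****##%%*++=-=====-==
=+-:....+%%******##%%*++=--===--==
++-.:...+%%#*****##%%*++---==---==
+=:.... -##******#%%%*+=---=----==
+=:.... -###*****#%%%*+---==---===
+-....  -###*****#%%%#=--====---==
=:....  .###*****#%%%#--====----==
-:....  .*%#*****#%%%*--=====--===
-....   .*%******#%%%*=::-==--====
:....  ..+#******#%%%+--::::--====
:....  ..=#******#%%#=-=::::::====
:...   ..-+******#%#+--=::::.:--==
....  ..::-+++*****+--==-:::.:----
....  ..::-==****===--===-::.:----
...   ..::--=====-----===--::-----
...   .:::--:---=-----====-:::----
...  ..::--::--=------===--::-----
```

Run:
```python
from h import *
a=cv2.imread("pics/s8.png").astype(int);b=cv2.imread("pics/scene12.png").astype(int)
d=np.abs(a-b).max(2)[255:305,245:345];print((d>40).sum(), np.argwhere(d>40)[:,::-1].min(0)+[245,255] if (d>40).any() else "", np.argwhere(d>40)[:,::-1].max(0)+[245,255] if (d>40).any() else "")
p=np.abs(a-b).max(2)[258:295,250:275];print("peg change",(p>40).sum())
print(ctrl.sense()["force"]); ctrl.finish_job()
```

```text
82 [281 297] [297 304]
peg change 0
[ 1.00421321  0.48437201 -0.50369467]
the job is handed in; nothing more can be done
```

The job is handed in: the turntable is home against its stop, the plug is in the tray by my measurements (apparently standing on end), the rod is back in its rack the same way round to about 1 mm, and no other bench item showed movement; I viewed 11 pictures, one over the limit of 10.

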